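# Unlatch the camera arm from its ball and hold it up

### The job

On the microscope's camera stand, turn the hinged guard flap right over so that it lies on its other face and bares the latch of the camera arm. Then pull the latch tab fully sideways against its spring, lift the camera arm off its ball, and finish while still holding it by the tab, steady, with the socket at least 5 cm above the ball. Leave the loose things around it where they are.

Things in the scene. Friction and masses are not known exactly. Their poses are not given: they have to be found in the camera images.
- stand: Fixed camera stand on an aluminium base plate (420 x 240 x 12 mm, from 140 mm on the -x side of the origin to 280 mm on the +x side). Its origin is on the table right under the steel ball; its z is up, its x runs along the camera arm from the ball to the arm's hinge, its y points to the side to which the latch is pulled and on which the guard's rod stands out. All offsets below: this frame, mm.
- guard (a joint): Angle of the guard flap, rad: 0 = lying level over the latch tab (the start is 0 to 0.35), 3.1 = turned right over, level, away from the arm (its stop, on two pins). The flap is an aluminium plate 80 x 96 x 4 mm, 0.09 kg, hinged along y at x -45, z 122; at 0 it reaches to x +35. Stiff hinge (0.045 N m): it stays about where it is left. Its free edge goes up and over towards -x.
- guard_hinge (a point): Middle of the flap's hinge axis, which runs along the stand's y (level).
- guard_rod (a point): Grip point on the flap's handle: a round steel rod, 10 mm in diameter, parallel to the hinge and 65 mm from it, in the plane of the flap; it stands out 56 mm beyond the flap's +y side edge, and this point is 34 mm beyond that edge (y +82), with 22 mm of free rod to either side. It can be pinched from above at every flap angle (fingers closing along x) and turns between them.
- latch (a joint): Slide of the latch along the arm's +y, m: 0 = shut (its pawl under the flange of the ball), 0.016 = stop. Spring-loaded: about 2.5 N at 0 and 6.5 N at the stop; springs back when let go. The arm is free to rise from about 0.006 on; count it as pulled beyond 0.010.
- latch_tab: Steel tab standing on the latch plate, 10 mm thick (y), 26 long (x), 36 tall; origin at its centre, axes as the arm's (the stand's while the arm is down). At the start its centre is 95 mm above the table, right over the ball; the latch plate's top is at 76.5 mm. Once the flap is over it can be pinched from above, fingers closing along y. It slides with the latch and rises with the arm.
- ball_top (a point): Top of the 30 mm steel ball, 61 mm above the table (fixed).
- socket (a point): Socket in the free end of the camera arm (black, 230 mm); at ball_top while the arm is down. The arm swings up about a level hinge along the stand's y at x +230, z 75, by up to 0.6 rad; tab and socket move on arcs about it (5 cm of lift: about 0.22 rad). It takes 2 to 5 N at the tab, falls back when let go, cannot rise while the latch is shut. Its camera box: x 134 to 186, up to z 133.
- lens_cap: Bystander: black lens cap, diameter 36, 13 mm high, lying on the base plate. Origin at its underside.
- thumb_nut: Bystander: brass thumb nut, diameter 26, 18 mm high, on the base plate. Origin at its underside.
- objective: Bystander: steel microscope objective, diameter 32, 48 mm high, upright on the table. Origin at its underside.
- oil_bottle: Bystander: small amber bottle, diameter 32, 65 mm high, upright on the table. Origin at its underside.
- slide_box: Bystander: white slide box, 100 x 75 x 30 mm, on the table. Origin at its underside.
- filter_cube: Bystander: black filter cube, 36 mm, on the table. Origin at its underside.
- hex_driver: Bystander: screwdriver with black handle, 150 mm long, lying on the table along its x. Origin at its underside.

How it is judged:
By the outcome, as a careful person would: the job done as asked, in the order asked, and still so for the second after the job is handed in, while the arm keeps its last pose, push and grip.
It also fails if it takes over 48 s, if anything falls off the work surface, if the arm or the gripper's body presses on something with over 40 N, if the wrist force passes 120 N, or if a joint passes its speed limit or range.

### The arm

A 7-joint arm with a two-finger parallel gripper is mounted at the origin on the work surface. World frame = base frame: x ahead of the robot, y to its left, z up, the work surface at z = 0. Lengths are in m, angles in degrees, forces in N, time in s.
With the tool pointing down it reaches from about 0.425 to 0.95 m from the base axis. Payload 16.7 kg.
Tool frame: the origin (TCP) lies on the centre line of the jaws, within the pads' length; the fingertips stand ahead of it and the grasp point (between the pads) lies 8 mm behind it (ctrl.tcp_to_tips is the z of the fingertips in the tool frame, in m); z points along the fingers, y is the direction in which the jaws open and shut (so a half turn about z gives the same grasp; the last joint's range is limited). The gripper opens to 94 mm and grips with 3 to 60 N. Pads are 16 mm wide; open, the fingers measure 119 mm over their backs; the gripper's body (75 mm by 177 mm) begins 78 mm behind the grasp point.
Start: joints at [59.731, 24.414, 4.234, 92.017, -1.954, 63.644, -3.845], TCP at [0.25, -0.627, 0.184] pointing down, gripper open.
Joint ranges: [-163.25, 163.25], [-28.42, 122.38], [-70.27, 78.77], [12.13, 141.07], [-58.53, 238.53], [9.26, 117.41], [-156.51, 156.51]. Speed limits (degrees/s): [108.29, 108.29, 136.94, 136.94, 172.46, 172.46, 172.46].

### API

Orientations are given as [roll, pitch, yaw] about the fixed x, y, z axes, in that order (R = Rz(yaw) Ry(pitch) Rx(roll)).
In Python, from cell import status, get_image, ctrl gives the robot as it stands.
- The arm moves only by the tool apply_moves, never from a script. Its argument "rows" is a list of rows, each an object with "jaw": the closure, from 0 (fully open) to 1 (shut); "travel": the shift along the tool's x, y, z in m, a list of three; "twist": the turn, a rotation vector about the tool's x, y, z in degrees, a list of three. In form: [{"jaw": jaw, "travel": [tx, ty, tz], "twist": [rx, ry, rz]}, ...]. A call has 1 to 8 rows; each row is the pose to reach, as a shift and turn from the pose commanded when the call began, along the tool's axes at that moment; what a row does not reach only later rows make up. A row lasts 1/10 s, in which the tool goes at most 50 mm and 8.59 degrees, less where a joint would pass 70% of its speed; a pose out of reach is approached as far as the arm can. A call with a gripper value outside its range is refused whole. The fingers move at their own pace and stop on an object; "newtons" is the grip in N (left out, the last holds). Time passes only in rows, so rows that repeat a pose let the fingers close. It gives the time, the measured TCP pose, the force and the opening at its end, in the units of the state.
- status.get_state(): the state, without advancing time (a new reading comes with each control period).
- get_image(name): name is "scene" or "top" or "wrist"; returns a dict with "frame" (400x640x3 uint8, red, green, blue), "intrinsics" (3x3 intrinsics, pixels), "origin" and "attitude" of the camera in the world. Camera axes: x right, y up, looking along -z (the intrinsics and any distortion apply to the point x, -y, -z); pixel columns grow to the right and rows downward; lengths in m; the calibration is good to about 2 mm. A picture is of the moment at which its call begins. There is no depth.
- ctrl.job_done(): hands the job in, once; it reports no verdict.
The state is a dict: "time_s": time; "qpos": joint angles; "joint_vel": joint speeds; "effort": joint torques, N m; "ee_pos": TCP position; "ee_rot": TCP orientation; "contact_force": force on the tool from outside, world axes, zero at the start; "ft_torque": the same for the moment, N m; "finger_gap": opening from 0.0 (shut) to 1.0 (fully open).
Only numpy, scipy, OpenCV 4.12 (cv2) and the standard library are available. Lean on these libraries where they do the work, as an engineer would, in place of code of your own. Each camera call takes 0.05 s, during which the arm holds its last target.

## Working session

There is one attempt and no reset: what is moved stays moved. The work goes in short steps, Python scripts to look and compute and a tool call to move; the robot and the scene stay as the last step left them, time stands still between calls to the robot, and variables do not carry over. Pictures are saved under pics/ and viewed, and the job is handed in when it is done.

Besides the shell and the picture viewer there is one more tool, called as a command line: name --argument value ..., lists and objects as JSON in quotes. apply_moves: Moves the arm, as the interface text tells. Its arguments: {"type":"object","properties":{"rows":{"type":"array"},"newtons":{"type":"number"}},"required":["rows"]}

```bash
mkdir -p pics; ls
python3 - <<'E'
from cell import status,get_image,ctrl
import cv2,numpy as np
print(status.get_state()); print(ctrl.tcp_to_tips)
for n in ("scene","top","wrist"):
    d=get_image(n); cv2.imwrite(f"pics/{n}0.png",d["frame"][:,:,::-1]); print(n,d["intrinsics"],d["origin"],d["attitude"],[k for k in d])
E
```

```text
pics
{'time_s': 0.0, 'qpos': array([59.73176518, 24.44860337,  4.23049005, 92.05152571, -1.95471642,
       63.64495172, -3.84555711]), 'joint_vel': array([-0.08423353, -0.00529584,  0.06473445, -0.10044319, -0.02801382,
       -0.08560828, -0.1064018 ]), 'effort': array([-9.39927086e-04, -9.35831451e+01,  3.66548762e+00, -4.54213464e+01,
       -4.92139498e-02,  2.00198125e-02,  1.07600083e-04]), 'ee_pos': array([ 0.24941649, -0.62672438,  0.1837929 ]), 'ee_rot': array([-1.79927158e+02,  4.10738710e-03,  2.17000667e+01]), 'contact_force': array([-0.51739152,  0.08194012, -1.07010394]), 'ft_torque': array([-0.05501749,  0.00758933,  0.01067159]), 'finger_gap': 0.9982696797282741}
0.011
scene [[498.10746277   0.         311.50666653]
 [  0.         498.10746277 202.77522855]
 [  0.           0.           1.        ]] [1.24424781 0.04587534 0.87254334] [40.39200273 -0.64921958 97.7794264 ] ['frame', 'intrinsics', 'origin', 'attitude']
top [[395.96113385   0.         318.06917794]
 [  0.         395.96113385 199.17080134]
 [  0.           0.           1.        ]] [ 0.55577378 -0.01155953  0.99432061] [  2.22773755  -0.82060485 -88.86665571] ['frame', 'intrinsics', 'origin', 'attitude']
wrist [[322.84105218   0.         318.06321577]
 [  0.         322.84105218 202.11322047]
 [  0.           0.           1.        ]] [ 0.31728547 -0.59994104  0.38333668] [-14.47797056   0.0884551  -68.34983462] ['frame', 'intrinsics', 'origin', 'attitude']
```

View pics/scene0.png

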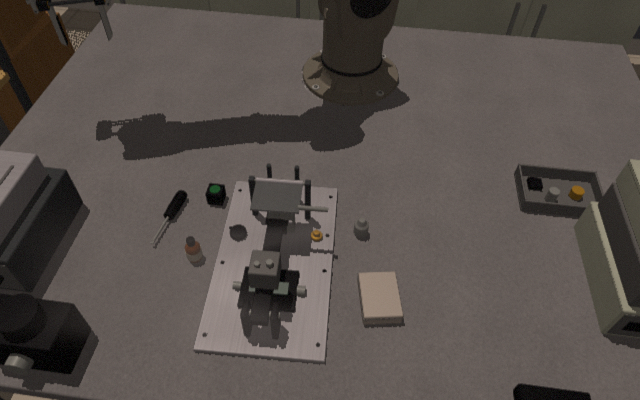

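View pics/top0.png

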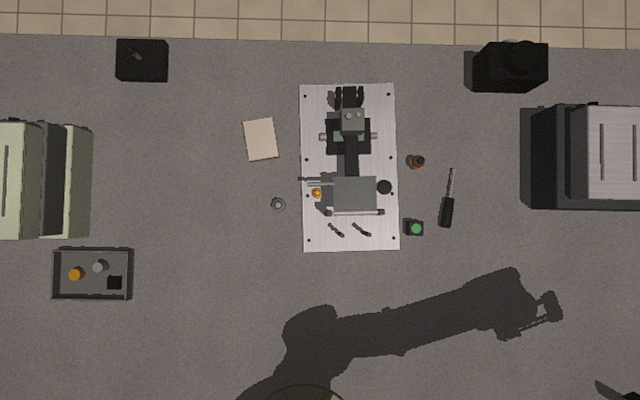

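View pics/wrist0.png

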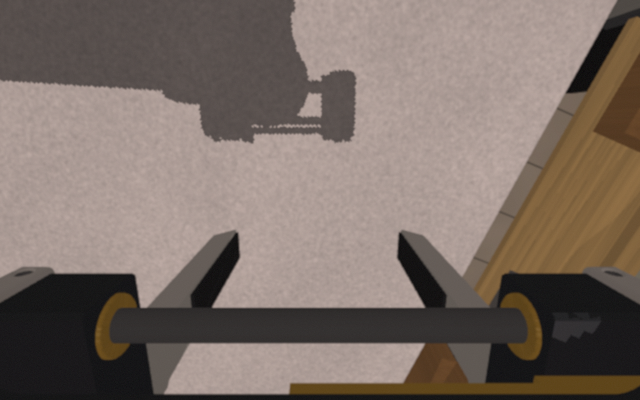

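Run:
```python
import cv2
a=cv2.imread("pics/top0.png")[75:260,285:435]; cv2.imwrite("pics/topc.png",cv2.resize(a,None,fx=3.2,fy=3.2,interpolation=cv2.INTER_CUBIC))
a=cv2.imread("pics/scene0.png")[150:360,190:390]; cv2.imwrite("pics/scenec.png",cv2.resize(a,None,fx=2.8,fy=2.8,interpolation=cv2.INTER_CUBIC))
```

```text
(no output)
```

View pics/topc.png

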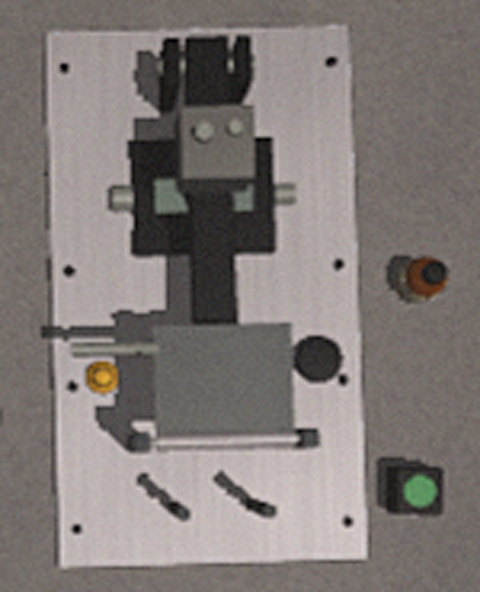

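View pics/scenec.png

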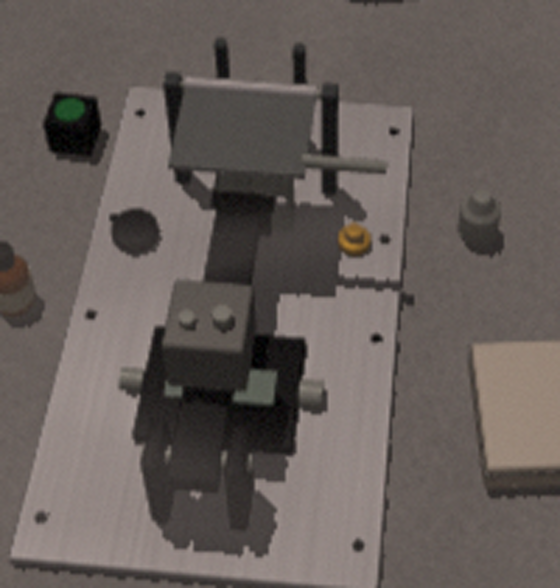

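```bash
cat > h.py <<'E'
import numpy as np,cv2
from scipy.spatial.transform import Rotation as R
from scipy.optimize import least_squares
from cell import status,get_image,ctrl
def proj(d,P):
    r=R.from_euler('xyz',d["attitude"],degrees=True)
    c=r.inv().apply(np.atleast_2d(P)-d["origin"]); K=d["intrinsics"]
    return np.c_[K[0,0]*c[:,0]/-c[:,2]+K[0,2], K[1,1]*-c[:,1]/-c[:,2]+K[1,2]]
def S2W(p,P):  # p=x,y,yaw(rad); P mm
    return R.from_euler('z',p[2]).apply(np.atleast_2d(P)/1000.)+[p[0],p[1],0]
def flap(a,u,y,n=0): # mm along flap, normal offset
    return [-45+u*np.cos(a)-n*np.sin(a), y, 122+u*np.sin(a)+n*np.cos(a)]
def show(n,f,box=None,s=1):
    d=get_image(n); a=d["frame"][:,:,::-1]
    if box: a=a[box[1]:box[3],box[0]:box[2]]
    cv2.imwrite(f,cv2.resize(a,None,fx=s,fy=s,interpolation=cv2.INTER_CUBIC)); return d
E
cat > fit.py <<'E'
from h import *
t=get_image("top");s=get_image("scene")
T=lambda u,v:np.array([u/3.2+285-.3,v/3.2+75-.3]); Sc=lambda u,v:np.array([u/2.8+190-.3,v/2.8+150-.3])
C=[[280,120,12],[280,-120,12],[-140,-120,12],[-140,120,12]]
ot=[T(47,31),T(348,25),T(367,559),T(61,568)]
os=[Sc(380,588),Sc(12,556),Sc(130,88),Sc(411,107)]
def res(q,split=False):
    a=q[3]; F=[flap(a,65,104)]
    FT=[flap(a,80,48,2),flap(a,80,-48,2)]
    rt=proj(t,S2W(q,C+F+FT))-np.array(ot+[T(73,350),T(154,326),T(292,323)])
    rs=proj(s,S2W(q,C[2:]+F+FT))-np.array(os[2:]+[Sc(386,167),Sc(303,173),Sc(170,165)])
    if split: return rt,rs
    return np.r_[rt.ravel(),rs.ravel()]
o=least_squares(res,[.5,-.05,0,.2],loss='soft_l1')
print(o.x,np.degrees(o.x[2])); 
for r in res(o.x,True): print(r.round(1).tolist())
np.save("pose.npy",o.x)
E
python3 fit.py
```

```text
[ 0.60776493 -0.1037274   0.04730332  0.01648471] 2.7102803478049426
[[-0.7, -0.1], [0.6, -0.4], [0.6, 0.1], [-0.7, 0.1], [-0.2, -0.0], [-0.3, -0.1], [0.0, -0.3]]
[[-0.6, -1.1], [0.8, -0.5], [-0.1, -0.2], [0.3, 0.6], [-1.3, -0.2]]
```

```bash
cat >> h.py <<'E'
import json,sys
def pose(): return np.load("pose.npy")
def loadc():
    c=json.load(open("cmd.json")); return np.array(c["p"]),R.from_quat(c["q"])
def savec(p,r): json.dump({"p":list(p),"q":list(r.as_quat())},open("cmd.json","w"))
def commit(travel,twist):
    p,r=loadc(); savec(p+r.apply(travel), r*R.from_rotvec(twist,degrees=True))
def plan(P,yaw_s,tilt=0.,tip=False):
    """target grasp point P (stand mm), tool yaw in stand frame deg, tilt about stand y (deg). returns travel,twist"""
    q=pose(); p,r=loadc()
    rt=R.from_euler('z',q[2])*R.from_euler('y',tilt,degrees=True)*R.from_euler('z',yaw_s,degrees=True)*R.from_euler('x',180,degrees=True)
    tcp=S2W(q,P)[0]+rt.apply([0,0,0.008])
    return r.inv().apply(tcp-p).round(4),(r.inv()*rt).as_rotvec(degrees=True).round(2)
def grasp(): # measured grasp point in stand mm
    st=status.get_state(); q=pose(); r=R.from_euler('xyz',st["ee_rot"],degrees=True)
    g=st["ee_pos"]-r.apply([0,0,.008]); return R.from_euler('z',-q[2]).apply(g-[q[0],q[1],0])*1000,(R.from_euler('z',-q[2])*r).as_euler('xyz',degrees=True)
E
python3 - <<'E'
from h import *
savec([0.25,-0.627,0.184],R.from_euler('xyz',[180,0,21.7],degrees=True))
print(S2W(pose(),[20,82,123]))
print(plan([20,82,220],90)); print(grasp())
E
```

```text
[[ 0.62386514 -0.02087341  0.123     ]]
(array([ 0.5715, -0.4249, -0.028 ]), array([  0.  ,   0.  , -71.01]))
(array([-382.61160028, -505.71568885,  192.16740892]), array([-1.79967515e+02,  4.73945075e-03,  1.89908451e+01]))
```

apply_moves --rows '[{"jaw": 0,"travel": [0.571,-0.425,-0.028],"twist": [0,0,-71]},{"jaw": 0,"travel": [0.571,-0.425,-0.028],"twist": [0,0,-71]},{"jaw": 0,"travel": [0.571,-0.425,-0.028],"twist": [0,0,-71]},{"jaw": 0,"travel": [0.571,-0.425,-0.028],"twist": [0,0,-71]},{"jaw": 0,"travel": [0.571,-0.425,-0.028],"twist": [0,0,-71]},{"jaw": 0,"travel": [0.571,-0.425,-0.028],"twist": [0,0,-71]},{"jaw": 0,"travel": [0.571,-0.425,-0.028],"twist": [0,0,-71]},{"jaw": 0,"travel": [0.571,-0.425,-0.028],"twist": [0,0,-71]}]' --newtons 20

```text
time_s: 1.05
ee_pos: [0.4599, -0.285, 0.2005]
ee_rot: [180.0, 0.0, 90.8]
contact_force: [1.6, -0.3, -0.6]
finger_gap: 1.002
```

```bash
cat >> h.py <<'E'
def syncc():
    st=status.get_state(); savec(st["ee_pos"],R.from_euler('xyz',st["ee_rot"],degrees=True))
E
python3 - <<'E'
from h import *
syncc(); print(plan([20,82,200],90)); print(status.get_state()["joint_vel"].round(1))
E
```

```text
(array([0.2619, 0.1676, 0.0085]), array([ 0.02,  0.02, -1.91]))
[-27.7  -0.6 -28.7  -0.5   6.2   2.7  26.9]
```

apply_moves --rows '[{"jaw": 0,"travel": [0.258,0.162,0.008],"twist": [0,0,-1.9]},{"jaw": 0,"travel": [0.258,0.162,0.008],"twist": [0,0,-1.9]},{"jaw": 0,"travel": [0.258,0.162,0.008],"twist": [0,0,-1.9]},{"jaw": 0,"travel": [0.258,0.162,0.008],"twist": [0,0,-1.9]},{"jaw": 0,"travel": [0.258,0.162,0.008],"twist": [0,0,-1.9]},{"jaw": 0,"travel": [0.258,0.162,0.008],"twist": [0,0,-1.9]},{"jaw": 0,"travel": [0.258,0.162,0.008],"twist": [0,0,-1.9]},{"jaw": 0,"travel": [0.258,0.162,0.008],"twist": [0,0,-1.9]}]'

```text
time_s: 1.85
ee_pos: [0.6194, -0.0258, 0.1917]
ee_rot: [-180.0, -0.0, 92.5]
contact_force: [-1.5, 0.1, 0.1]
finger_gap: 1.0
```

Run:
```python
from h import *
show("wrist","pics/w1.png",None,1.2)
d=show("scene","pics/s1.png",(190,100,390,300),3)
print(grasp(),status.get_state()["joint_vel"].round(1),status.get_state()["contact_force"])
```

```text
(array([ 14.51113869,  74.32869663, 199.98957795]), array([-1.79965549e+02,  3.16549977e-02,  8.95883631e+01])) [ 0.9 -0.5  0.4  0.1  0.   0.  -0.1] [ 0.06176883 -0.35605466 -0.75298328]
```

View pics/w1.png

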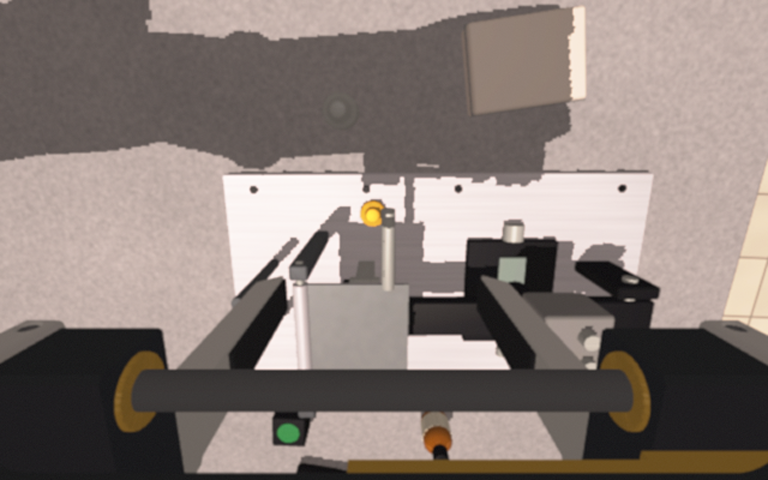

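View pics/s1.png

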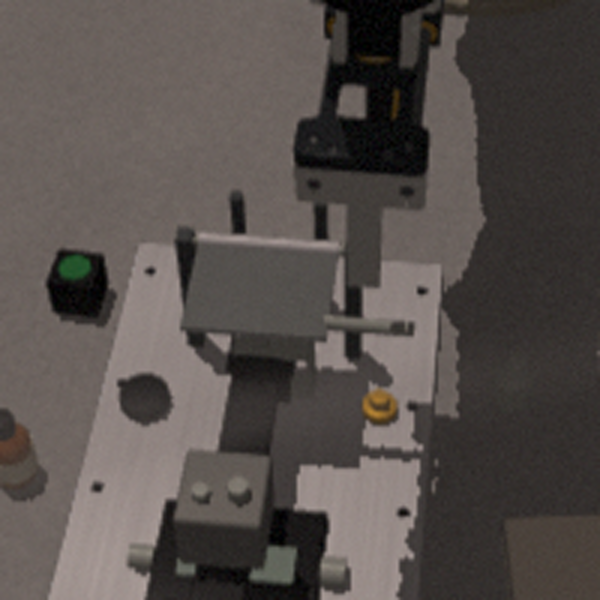

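Run:
```python
from h import *
w=get_image("wrist"); q=pose()
for a in (0,.05,.1,.2): print(a,(proj(w,S2W(q,[flap(a,65,104),flap(a,65,52),flap(a,80,48,2),flap(a,65,82)]))*1.2).round(0).tolist())
syncc(); print(plan([20,82,123],90), plan([20,82,140],90))
```

```text
0 [[389.0, 206.0], [389.0, 276.0], [409.0, 282.0], [389.0, 236.0]]
0.05 [[389.0, 207.0], [389.0, 278.0], [410.0, 284.0], [389.0, 237.0]]
0.1 [[388.0, 207.0], [389.0, 279.0], [409.0, 286.0], [388.0, 239.0]]
0.2 [[387.0, 209.0], [387.0, 282.0], [408.0, 290.0], [387.0, 241.0]]
(array([0.0083, 0.0055, 0.0772]), array([-0.02,  0.04, -0.46])) (array([0.0083, 0.0055, 0.0602]), array([-0.02,  0.04, -0.46]))
```

apply_moves --rows '[{"jaw": 0,"travel": [0.008,0.0055,0.04],"twist": [0,0,-0.4]},{"jaw": 0.3,"travel": [0.008,0.0055,0.074],"twist": [0,0,-0.4]},{"jaw": 0.7,"travel": [0.008,0.0055,0.074],"twist": [0,0,-0.4]},{"jaw": 1,"travel": [0.008,0.0055,0.074],"twist": [0,0,-0.4]},{"jaw": 1,"travel": [0.008,0.0055,0.074],"twist": [0,0,-0.4]},{"jaw": 1,"travel": [0.008,0.0055,0.074],"twist": [0,0,-0.4]},{"jaw": 1,"travel": [0.008,0.0055,0.074],"twist": [0,0,-0.4]},{"jaw": 1,"travel": [0.008,0.0055,0.074],"twist": [0,0,-0.4]}]' --newtons 20

```text
time_s: 2.8
ee_pos: [0.6247, -0.0194, 0.119]
ee_rot: [179.9, 0.0, 92.7]
contact_force: [0.4, -0.6, -0.0]
finger_gap: 0.441
```

Run:
```python
from h import *
commit([0.008,.0055,.074],[0,0,-.4])
show("wrist","pics/w2.png",None,1.2)
p,r=loadc();st=status.get_state();print(p,st["ee_pos"]);print(grasp(),st["finger_gap"],st["contact_force"])
```

```text
[ 0.62384378 -0.0211452   0.11815146] [ 0.62454875 -0.01940178  0.11875636]
(array([ 20.7470722 ,  83.43846389, 126.75635652]), array([1.79961573e+02, 5.81452379e-03, 9.00390787e+01])) 0.3962298779204043 [ 0.40979234  0.07421077 -1.03361746]
```

View pics/w2.png

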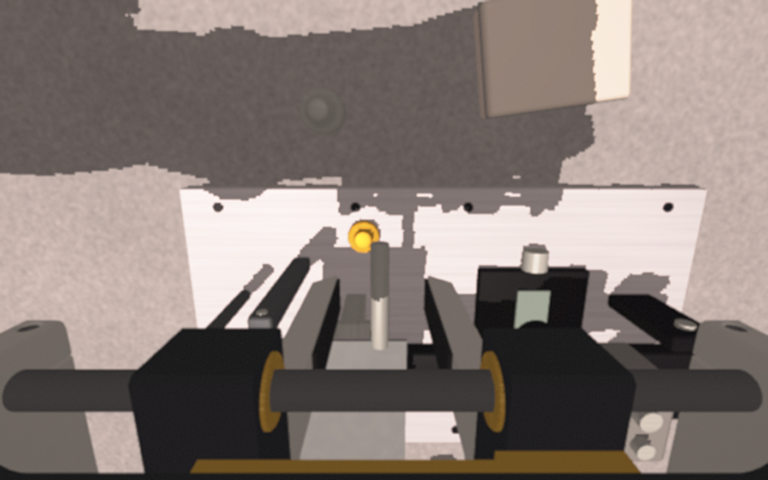

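apply_moves --rows '[{"jaw": 1,"travel": [0,0,0],"twist": [0,0,0]},{"jaw": 1,"travel": [0,0,0],"twist": [0,0,0]},{"jaw": 1,"travel": [0,0,0],"twist": [0,0,0]},{"jaw": 1,"travel": [0,0,0],"twist": [0,0,0]},{"jaw": 1,"travel": [0,0,0],"twist": [0,0,0]},{"jaw": 1,"travel": [0,0,0],"twist": [0,0,0]}]' --newtons 20

```text
time_s: 3.45
ee_pos: [0.6243, -0.0193, 0.1182]
ee_rot: [-180.0, -0.0, 92.8]
contact_force: [-0.1, 0.4, -0.0]
finger_gap: 0.007
```

Run:
```python
from h import *
p,r=loadc();st=status.get_state();print(p,st["ee_pos"]);print(grasp(),st["finger_gap"],st["contact_force"])
syncc()
for a in range(10,181,10):
    a=np.radians(a+0); a0=np.radians(2)
    print(round(np.degrees(a)),(65*(np.cos(a)-np.cos(a0))).round(1),(65*(np.sin(a)-np.sin(a0))).round(1))
```

```text
[ 0.62384378 -0.0211452   0.11815146] [ 0.62433423 -0.01930904  0.11818981]
(array([ 20.54312776,  83.53993853, 126.18981324]), array([-1.79995829e+02, -3.55649031e-03,  9.00506063e+01])) 0.00710330145236076 [-0.14644956  0.35973573 -0.04565376]
10 -0.9 9.0
20 -3.9 20.0
30 -8.7 30.2
40 -15.2 39.5
50 -23.2 47.5
60 -32.5 54.0
70 -42.7 58.8
80 -53.7 61.7
90 -65.0 62.7
100 -76.2 61.7
110 -87.2 58.8
120 -97.5 54.0
130 -106.7 47.5
140 -114.8 39.5
150 -121.3 30.2
160 -126.0 20.0
170 -129.0 9.0
180 -130.0 -2.3
```

Run:
```python
from h import *
w=show("wrist","pics/w3.png",None,1.2)
show("scene","pics/s3.png",(230,120,390,270),4)
show("top","pics/t3.png",(285,130,435,260),4)
```

```text
(no output)
```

View pics/w3.png

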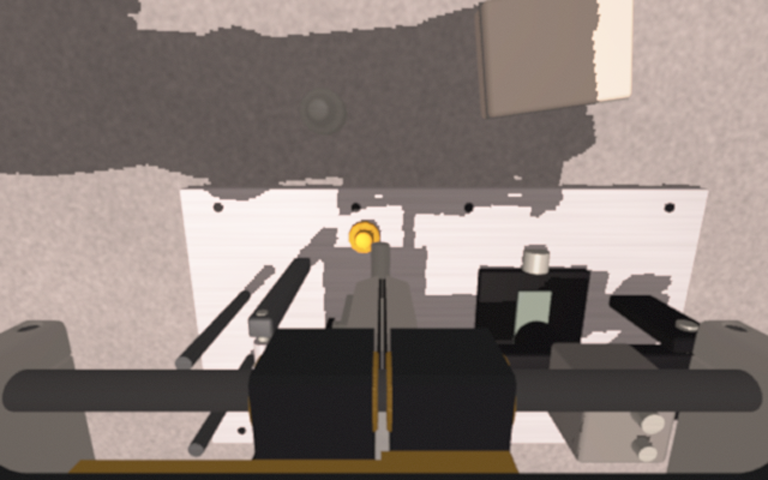

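View pics/s3.png

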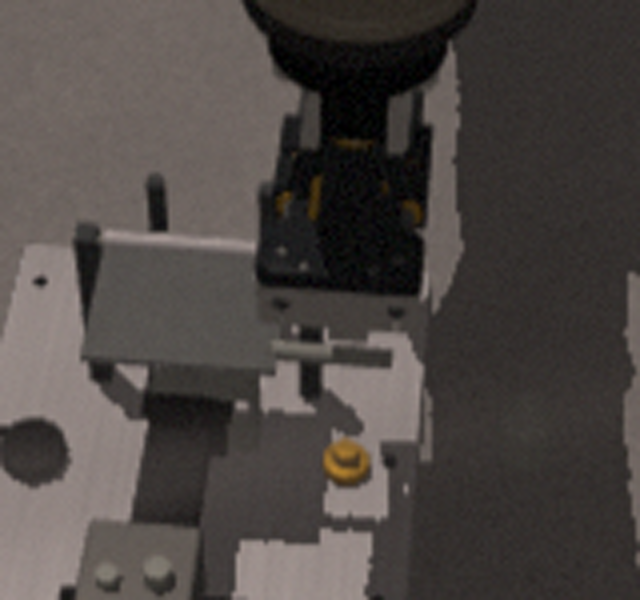

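View pics/t3.png

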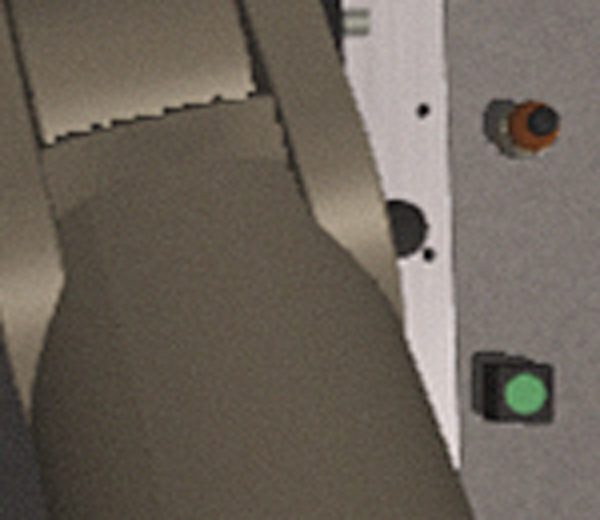

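Run:
```python
from h import *
s=get_image("scene");w=get_image("wrist");q=pose()
for n,d in(("s",s),("w",w)):
    g,_=grasp()
    print(n,proj(d,S2W(q,[g,g+[0,0,-19],g+[0,0,40],g+[0,0,78],[20,104,123],[20,48,123]])).round(0).tolist())
a=s["frame"][:,:,::-1][150:250,260:350]; a=cv2.convertScaleAbs(cv2.resize(a,None,fx=6,fy=6,interpolation=cv2.INTER_CUBIC),alpha=1.6)
cv2.imwrite("pics/s4.png",a)
a=w["frame"][:,:,::-1][170:400,200:440]; cv2.imwrite("pics/w4.png",cv2.resize(a,None,fx=2.5,fy=2.5,interpolation=cv2.INTER_CUBIC))
```

```text
s [[317.0, 208.0], [317.0, 214.0], [317.0, 194.0], [318.0, 180.0], [327.0, 209.0], [299.0, 207.0]]
w [[317.0, 238.0], [317.0, 228.0], [317.0, 266.0], [317.0, 308.0], [316.0, 205.0], [317.0, 286.0]]
```

View pics/s4.png

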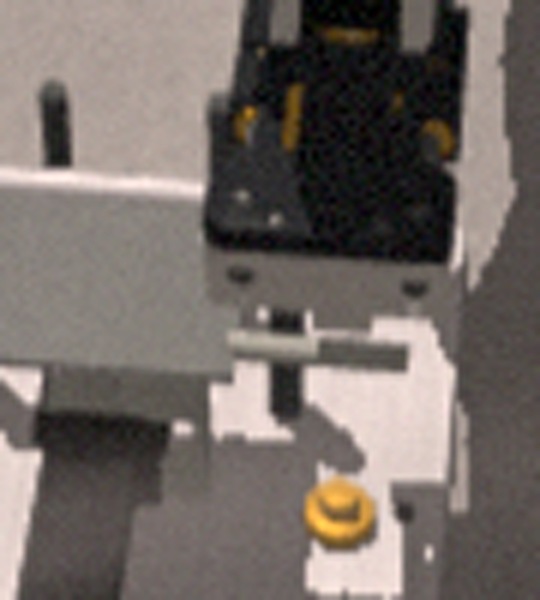

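View pics/w4.png

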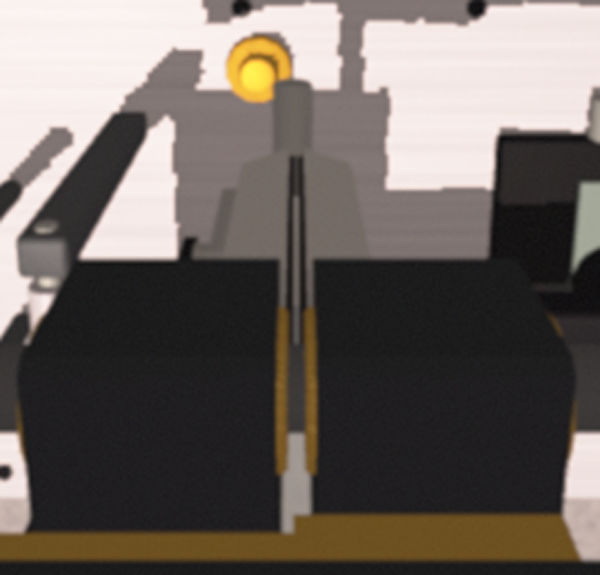

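```bash
python3 - <<'E'
from h import *
s=get_image("scene");q=pose()
for x in (61,74,-32,-45):
  for z in (181,200,210,220): print(x,z,proj(s,S2W(q,[[x,66,z],[x,82,z]])).round(0).tolist())
E
python3 - <<'E'
import cv2
a=cv2.imread("pics/s1.png")[60:420,240:480]; cv2.imwrite("pics/s1c.png",cv2.convertScaleAbs(cv2.resize(a,None,fx=1.6,fy=1.6),alpha=1.7))
E
```

```text
61 181 [[306.0, 204.0], [315.0, 205.0]]
61 200 [[306.0, 198.0], [315.0, 198.0]]
61 210 [[306.0, 194.0], [315.0, 195.0]]
61 220 [[306.0, 190.0], [315.0, 191.0]]
74 181 [[306.0, 210.0], [314.0, 211.0]]
74 200 [[306.0, 203.0], [315.0, 204.0]]
74 210 [[306.0, 199.0], [315.0, 200.0]]
74 220 [[306.0, 196.0], [315.0, 196.0]]
-32 181 [[311.0, 168.0], [319.0, 169.0]]
-32 200 [[311.0, 161.0], [319.0, 162.0]]
-32 210 [[311.0, 157.0], [319.0, 158.0]]
-32 220 [[311.0, 153.0], [320.0, 154.0]]
-45 181 [[311.0, 163.0], [320.0, 164.0]]
-45 200 [[312.0, 156.0], [320.0, 157.0]]
-45 210 [[312.0, 152.0], [320.0, 153.0]]
-45 220 [[312.0, 149.0], [320.0, 149.0]]
```

View pics/s1c.png

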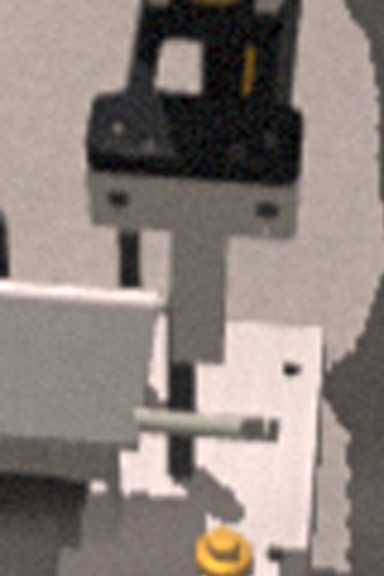

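```bash
python3 - <<'E'
from h import *
w=get_image("wrist");st=status.get_state();r=R.from_euler('xyz',st["ee_rot"],degrees=True)
for x in (-11,-8,0,8,11):
  for z in (-30,-20,-10,0,11): print(x,z,proj(w,st["ee_pos"]+r.apply(np.array([[x,-47,z],[x,47,z]])/1000)).round(0).tolist())
E
python3 - <<'E'
import cv2
a=cv2.imread("pics/wrist0.png")[210:330,180:460]; cv2.imwrite("pics/w0c.png",cv2.convertScaleAbs(cv2.resize(a,None,fx=2.8,fy=2.8),alpha=1.5))
E
```

```text
-11 -30 [[235.0, 270.0], [399.0, 269.0]]
-11 -20 [[239.0, 262.0], [395.0, 262.0]]
-11 -10 [[243.0, 255.0], [392.0, 255.0]]
-11 0 [[247.0, 249.0], [388.0, 249.0]]
-11 11 [[250.0, 243.0], [385.0, 243.0]]
-8 -30 [[235.0, 265.0], [400.0, 265.0]]
-8 -20 [[239.0, 258.0], [396.0, 257.0]]
-8 -10 [[243.0, 251.0], [392.0, 251.0]]
-8 0 [[246.0, 245.0], [389.0, 245.0]]
-8 11 [[250.0, 239.0], [385.0, 239.0]]
0 -30 [[234.0, 252.0], [401.0, 252.0]]
0 -20 [[238.0, 245.0], [396.0, 245.0]]
0 -10 [[242.0, 239.0], [393.0, 239.0]]
0 0 [[246.0, 234.0], [389.0, 233.0]]
0 11 [[249.0, 228.0], [386.0, 228.0]]
8 -30 [[233.0, 238.0], [401.0, 238.0]]
8 -20 [[237.0, 232.0], [397.0, 232.0]]
8 -10 [[241.0, 227.0], [393.0, 227.0]]
8 0 [[245.0, 222.0], [390.0, 222.0]]
8 11 [[248.0, 217.0], [386.0, 217.0]]
11 -30 [[233.0, 233.0], [402.0, 233.0]]
11 -20 [[237.0, 228.0], [398.0, 227.0]]
11 -10 [[241.0, 222.0], [394.0, 222.0]]
11 0 [[245.0, 217.0], [390.0, 217.0]]
11 11 [[248.0, 213.0], [387.0, 213.0]]
```

View pics/w0c.png

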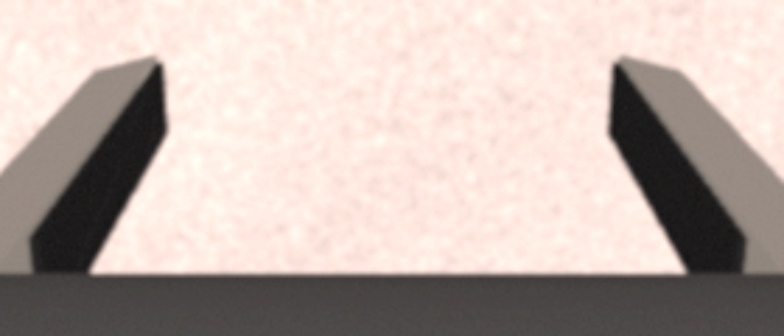

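```bash
sed -i 's/\[0,0,0.008\]/[0,0,0.039]/; s/\[0,0,.008\]/[0,0,.039]/' h.py
python3 - <<'E'
from h import *
syncc(); print(grasp(),plan([20,82,124],90))
E
```

```text
(array([ 20.57796127,  83.54174161, 157.2186585 ]), array([ 1.79999789e+02, -4.60272997e-03,  9.00469594e+01])) (array([-0.0015, -0.0006,  0.0332]), array([ 0.  , -0.  ,  0.05]))
```

apply_moves --rows '[{"jaw": 0.5,"travel": [0,0,0],"twist": [0,0,0]},{"jaw": 0.5,"travel": [0,0,0],"twist": [0,0,0]},{"jaw": 0.5,"travel": [0,0,0],"twist": [0,0,0]},{"jaw": 0.5,"travel": [0,0,0],"twist": [0,0,0]},{"jaw": 0.5,"travel": [0,0,0],"twist": [0,0,0]}]'

```text
time_s: 4.3
ee_pos: [0.6244, -0.0193, 0.1182]
ee_rot: [180.0, -0.0, 92.8]
contact_force: [0.6, 0.6, 0.0]
finger_gap: 0.393
```

apply_moves --rows '[{"jaw": 0.55,"travel": [-0.001,0,0.012],"twist": [0,0,0]},{"jaw": 0.55,"travel": [-0.001,0,0.024],"twist": [0,0,0]},{"jaw": 0.55,"travel": [-0.001,0,0.033],"twist": [0,0,0]},{"jaw": 0.8,"travel": [-0.001,0,0.033],"twist": [0,0,0]},{"jaw": 1,"travel": [-0.001,0,0.033],"twist": [0,0,0]},{"jaw": 1,"travel": [-0.001,0,0.033],"twist": [0,0,0]},{"jaw": 1,"travel": [-0.001,0,0.033],"twist": [0,0,0]},{"jaw": 1,"travel": [-0.001,0,0.033],"twist": [0,0,0]}]' --newtons 20

```text
time_s: 5.1
ee_pos: [0.6236, -0.0203, 0.0853]
ee_rot: [-179.9, 0.0, 92.8]
contact_force: [-4.7, -2.2, 3.5]
finger_gap: 0.099
```

Run:
```python
from h import *
show("wrist","pics/w5.png",None,1.2)
show("scene","pics/s5.png",(230,120,390,270),4)
commit([-.001,0,.033],[0,0,0]);p,r=loadc();st=status.get_state();print(p,st["ee_pos"]);print(grasp(),st["finger_gap"],st["contact_force"])
```

```text
[ 0.62441764 -0.02029912  0.08521858] [ 0.62367091 -0.02039969  0.08531496]
(array([ 19.87527254,  82.48842835, 124.31493326]), array([-1.79931120e+02,  8.84066327e-03,  9.00420039e+01])) 0.09690442637447443 [-4.98019048  0.14561605  1.92582442]
```

View pics/s5.png

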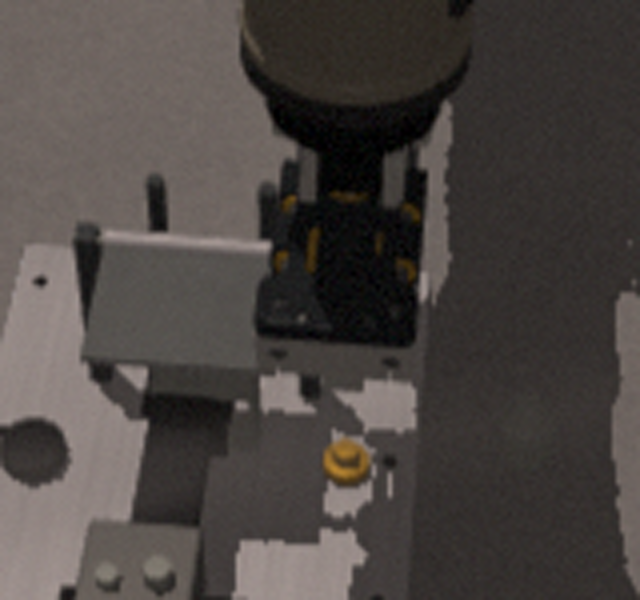

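View pics/w5.png

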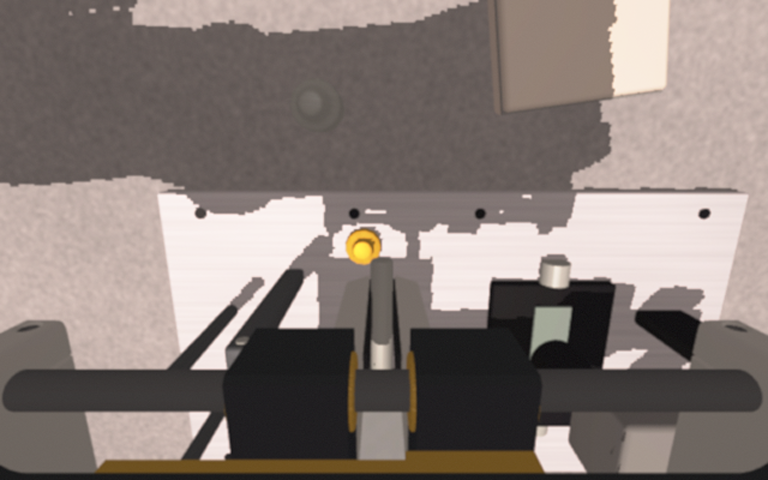

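apply_moves --rows '[{"jaw": 1,"travel": [0,-0.001,-0.009],"twist": [0,0,0]},{"jaw": 1,"travel": [0,-0.003,-0.018],"twist": [0,0,0]},{"jaw": 1,"travel": [0,-0.0065,-0.026],"twist": [0,0,0]},{"jaw": 1,"travel": [0,-0.011,-0.034],"twist": [0,0,0]},{"jaw": 1,"travel": [0,-0.0165,-0.041],"twist": [0,0,0]},{"jaw": 1,"travel": [0,-0.023,-0.0475],"twist": [0,0,0]},{"jaw": 1,"travel": [0,-0.0305,-0.053],"twist": [0,0,0]},{"jaw": 1,"travel": [0,-0.0385,-0.057],"twist": [0,0,0]}]'

```text
time_s: 6.0
ee_pos: [0.5897, -0.0216, 0.1459]
ee_rot: [179.5, -0.0, 92.8]
contact_force: [11.6, 0.8, 13.1]
finger_gap: 0.1
```

Run:
```python
from h import *
commit([0,-.0385,-.057],[0,0,0])
show("wrist","pics/w6.png",None,1.2)
show("scene","pics/s6.png",(230,120,390,270),4)
p,r=loadc();st=status.get_state();print(p,st["ee_pos"]);print(grasp(),st["finger_gap"],st["contact_force"])
```

```text
[ 0.58596222 -0.02215572  0.14221844] [ 0.58896805 -0.02174908  0.14618833]
(array([-15.23671817,  82.78536156, 185.18686614]), array([1.79504531e+02, 1.49958600e-02, 9.00496103e+01])) 0.09683714465592504 [ 7.95704914  2.07621485 14.99248364]
```

View pics/s6.png

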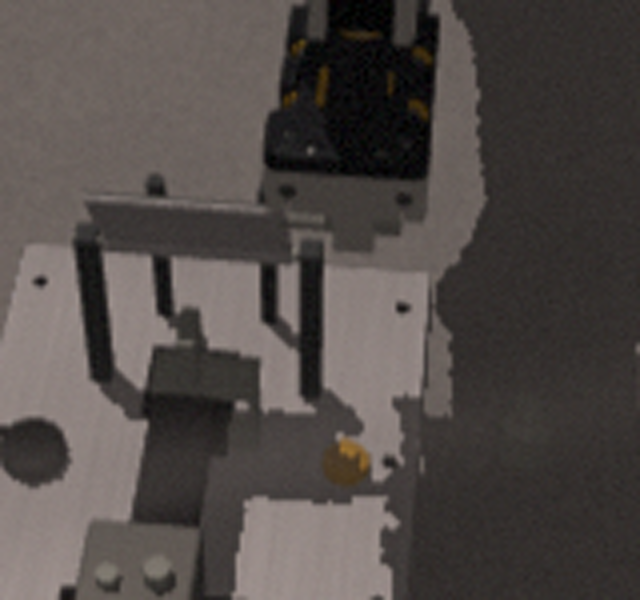

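apply_moves --rows '[{"jaw": 1,"travel": [0,0,0],"twist": [0,0,0]},{"jaw": 1,"travel": [0,0,0],"twist": [0,0,0]}]'

```text
time_s: 6.3
ee_pos: [0.5895, -0.0217, 0.1458]
ee_rot: [179.5, 0.0, 92.8]
contact_force: [9.7, 2.0, 16.8]
finger_gap: 0.101
```

Run:
```python
from h import *
p,r=loadc();st=status.get_state();print(p,st["ee_pos"]);print(grasp(),st["finger_gap"],st["contact_force"],st["ft_torque"])
```

```text
[ 0.58596222 -0.02215572  0.14221844] [ 0.58949895 -0.02168771  0.14584364]
(array([-14.69967083,  82.81457001, 184.84221898]), array([1.79510161e+02, 4.73736467e-03, 9.00507040e+01])) 0.10102790355104378 [ 9.74235054  1.98744893 16.80959896] [ 0.26142621 -2.2622274   0.02797017]
```

Run:
```python
from h import *
s=get_image("scene");w=get_image("wrist");q=pose()
for a in np.radians([55,60,64,68,72]):
    print(np.degrees(a).round(),np.c_[(proj(s,S2W(q,[flap(a,80,-48,0),flap(a,80,48,0),flap(a,0,-48,0)]))-[230,120])*4].round(0).tolist(),(proj(w,S2W(q,[flap(a,65,104),flap(a,80,48)]))*1.2).round(0).tolist())
```

```text
55.0 [[78.0, 215.0], [279.0, 229.0], [103.0, 239.0]] [[396.0, 259.0], [414.0, 382.0]]
60.0 [[79.0, 200.0], [280.0, 215.0], [103.0, 239.0]] [[385.0, 261.0], [402.0, 387.0]]
64.0 [[80.0, 189.0], [281.0, 203.0], [103.0, 239.0]] [[376.0, 262.0], [391.0, 390.0]]
68.0 [[82.0, 178.0], [283.0, 192.0], [103.0, 239.0]] [[367.0, 263.0], [380.0, 394.0]]
72.0 [[83.0, 167.0], [284.0, 182.0], [103.0, 239.0]] [[357.0, 264.0], [368.0, 397.0]]
```

View pics/w6.png

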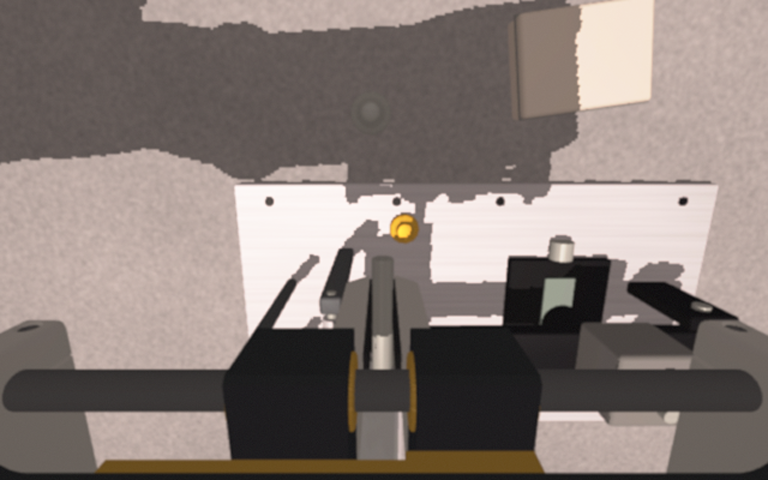

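apply_moves --rows '[{"jaw": 1,"travel": [0,-0.005,-0.0075],"twist": [0,0,0]},{"jaw": 1,"travel": [0,-0.0135,-0.01],"twist": [0,0,0]},{"jaw": 1,"travel": [0,-0.0225,-0.011],"twist": [0,0,0]},{"jaw": 1,"travel": [0,-0.0315,-0.011],"twist": [0,0,0]},{"jaw": 1,"travel": [0,-0.0405,-0.01],"twist": [0,0,0]},{"jaw": 1,"travel": [0,-0.049,-0.0075],"twist": [0,0,0]},{"jaw": 1,"travel": [0,-0.0575,-0.0035],"twist": [0,0,0]},{"jaw": 1,"travel": [0,-0.065,0.001],"twist": [0,0,0]}]'

```text
time_s: 7.2
ee_pos: [0.5201, -0.0253, 0.1407]
ee_rot: [-180.0, -0.0, 92.8]
contact_force: [3.2, 1.8, -1.2]
finger_gap: 0.096
```

Run:
```python
from h import *
commit([0,-.065,.001],[0,0,0])
w=show("wrist","pics/w7.png",None,1.2)
s=show("scene","pics/s7.png",(230,120,390,270),4)
p,r=loadc();st=status.get_state();print(p,st["ee_pos"]);print(grasp(),st["finger_gap"],st["contact_force"]);q=pose()
for a in np.radians([110,115,120,125,130]):
    print(np.degrees(a).round(),np.c_[(proj(s,S2W(q,[flap(a,80,-48,0),flap(a,80,48,0),flap(a,0,-48,0)]))-[230,120])*4].round(0).tolist(),(proj(w,S2W(q,[flap(a,65,104),flap(a,80,48)]))*1.2).round(0).tolist())
```

```text
[ 0.52103747 -0.02528242  0.1412182 ] [ 0.51928104 -0.02534821  0.14019492]
(array([-84.59444153,  82.4705441 , 179.19483204]), array([-1.79876211e+02, -7.43728818e-03,  9.00476254e+01])) 0.09969339433417852 [-0.81497013  3.45824088 -0.37394896]
110.0 [[101.0, 94.0], [294.0, 108.0], [103.0, 239.0]] [[420.0, 267.0], [407.0, 402.0]]
115.0 [[104.0, 90.0], [296.0, 103.0], [103.0, 239.0]] [[407.0, 265.0], [392.0, 398.0]]
120.0 [[106.0, 86.0], [297.0, 99.0], [103.0, 239.0]] [[395.0, 263.0], [378.0, 393.0]]
125.0 [[109.0, 83.0], [298.0, 97.0], [103.0, 239.0]] [[384.0, 261.0], [365.0, 388.0]]
130.0 [[111.0, 82.0], [299.0, 95.0], [103.0, 239.0]] [[374.0, 259.0], [353.0, 382.0]]
```

View pics/s7.png

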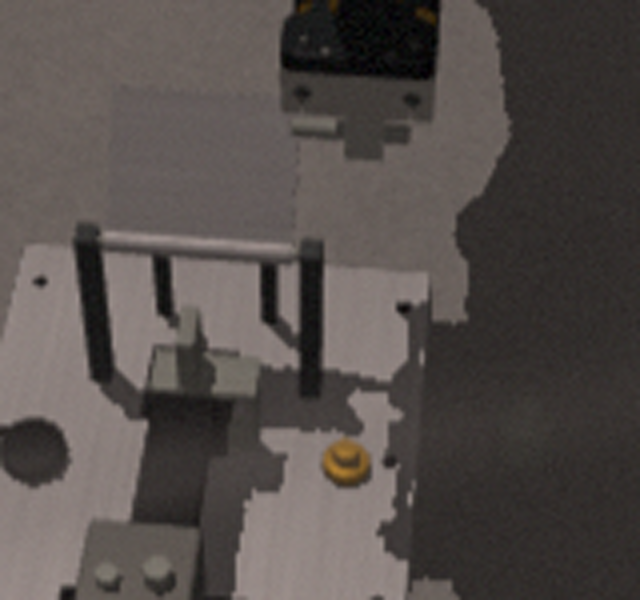

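View pics/w7.png

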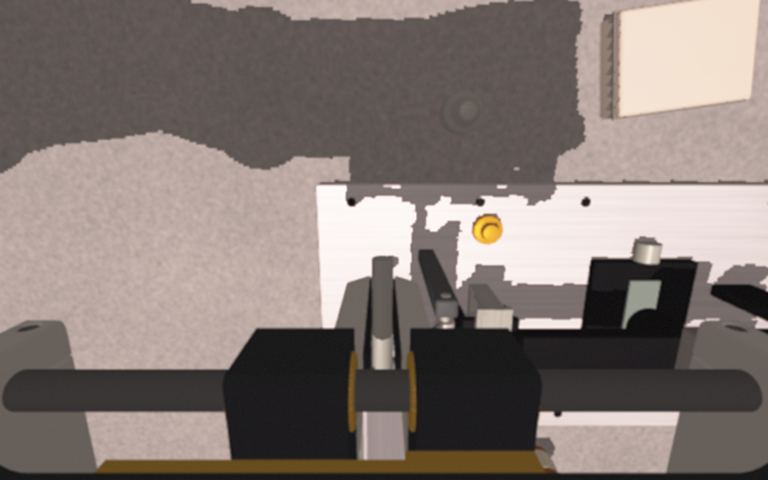

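apply_moves --rows '[{"jaw": 1,"travel": [0,-0.007,0.006],"twist": [0,0,0]},{"jaw": 1,"travel": [0,-0.013,0.0125],"twist": [0,0,0]},{"jaw": 1,"travel": [0,-0.018,0.02],"twist": [0,0,0]},{"jaw": 1,"travel": [0,-0.022,0.0285],"twist": [0,0,0]},{"jaw": 1,"travel": [0,-0.025,0.037],"twist": [0,0,0]},{"jaw": 1,"travel": [0,-0.0265,0.046],"twist": [0,0,0]},{"jaw": 1,"travel": [0,-0.0265,0.0505],"twist": [0,0,0]},{"jaw": 1,"travel": [0,-0.0265,0.0515],"twist": [0,0,0]}]'

```text
time_s: 8.1
ee_pos: [0.4938, -0.0266, 0.0888]
ee_rot: [-179.9, -0.0, 92.8]
contact_force: [-3.3, 2.2, 2.0]
finger_gap: 0.1
```

Run:
```python
from h import *
commit([0,-.0265,.0515],[0,0,0])
w=show("wrist","pics/w8.png",None,1.2)
s=show("scene","pics/s8.png",(230,100,390,250),4)
p,r=loadc();st=status.get_state();print(p,st["ee_pos"]);print(grasp(),st["finger_gap"],st["contact_force"]);q=pose()
for a in [2.9,3,3.1]:
    print(a,np.c_[(proj(s,S2W(q,[flap(a,80,-48,-2),flap(a,80,48,-2),flap(a,65,104)]))-[230,100])*4].round(0).tolist(),(proj(w,S2W(q,[flap(a,65,104),flap(a,80,48)]))*1.2).round(0).tolist())
```

```text
[ 0.49456814 -0.02655304  0.0897181 ] [ 0.4938072  -0.02661711  0.0892714 ]
(array([-110.11454521,   82.40776874,  128.2713367 ]), array([-1.79897895e+02, -7.18747298e-03,  9.00465129e+01])) 0.10011659404043528 [-3.47927207  1.33342029 -0.50827976]
2.9 [[124.0, 186.0], [304.0, 198.0], [407.0, 232.0]] [[385.0, 271.0], [352.0, 396.0]]
3 [[125.0, 194.0], [304.0, 207.0], [407.0, 239.0]] [[382.0, 266.0], [350.0, 385.0]]
3.1 [[127.0, 204.0], [304.0, 216.0], [407.0, 247.0]] [[381.0, 262.0], [350.0, 375.0]]
```

View pics/s8.png

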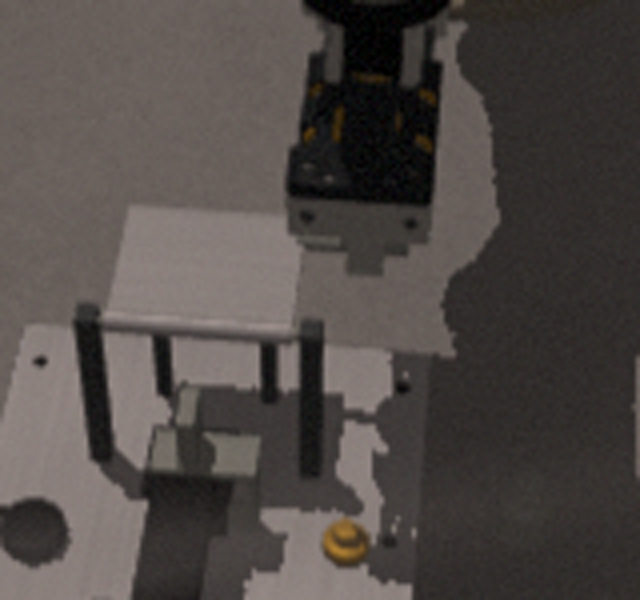

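View pics/w8.png

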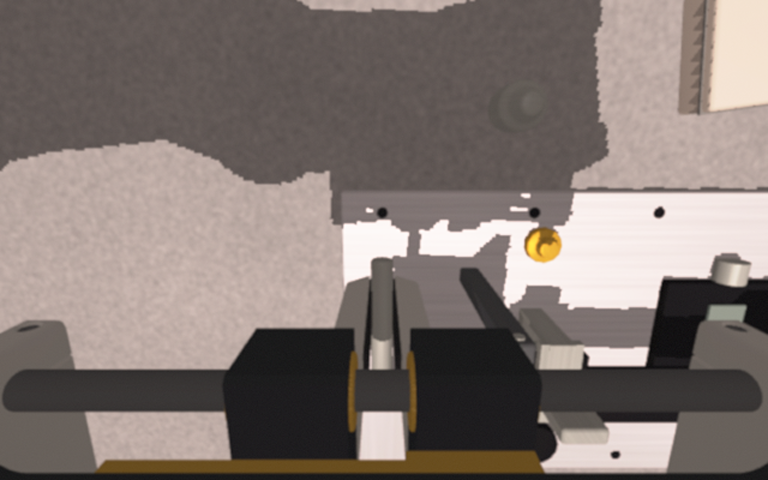

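apply_moves --rows '[{"jaw": 1,"travel": [0,0,0.002],"twist": [0,0,0]},{"jaw": 1,"travel": [0,0,0.004],"twist": [0,0,0]},{"jaw": 1,"travel": [0,0,0.004],"twist": [0,0,0]}]'

```text
time_s: 8.5
ee_pos: [0.494, -0.0268, 0.0864]
ee_rot: [-179.9, 0.0, 92.7]
contact_force: [-11.2, 2.1, 18.6]
finger_gap: 0.102
```

apply_moves --rows '[{"jaw": 0.6,"travel": [0,0,0],"twist": [0,0,0]},{"jaw": 0.5,"travel": [0,0,0],"twist": [0,0,0]},{"jaw": 0.5,"travel": [0,0,0],"twist": [0,0,0]},{"jaw": 0.5,"travel": [0,0,-0.01],"twist": [0,0,0]},{"jaw": 0.5,"travel": [0,0,-0.05],"twist": [0,0,0]},{"jaw": 0.5,"travel": [0,0,-0.1],"twist": [0,0,0]},{"jaw": 0.5,"travel": [0,0,-0.1],"twist": [0,0,0]},{"jaw": 0.5,"travel": [0,0,-0.1],"twist": [0,0,0]}]'

```text
time_s: 9.3
ee_pos: [0.4953, -0.0267, 0.1873]
ee_rot: [179.8, 0.0, 92.7]
contact_force: [-0.2, -0.4, -1.7]
finger_gap: 0.5
```

Run:
```python
from h import *
w=show("wrist","pics/w9.png",None,1.2)
s=show("scene","pics/s9.png",(230,100,390,250),4)
st=status.get_state();print(grasp(),st["finger_gap"],st["contact_force"],st["joint_vel"].round(1),st["qpos"].round(0))
syncc(); print(plan([0,0,160],0))
```

```text
(array([-109.91267244,   82.29393749,  224.309217  ]), array([-1.79952511e+02,  6.61219558e-04,  9.00402138e+01])) 0.49792187533253013 [ 0.22975874  0.11831398 -0.80987427] [-0.   1.   0.1  0.5  0.1 -0.2 -0.1] [ 21.   9. -28. 113.   5.  59.  -7.]
(array([-0.0824,  0.1099,  0.0642]), array([-4.000e-02,  4.000e-02,  9.004e+01]))
```

View pics/s9.png

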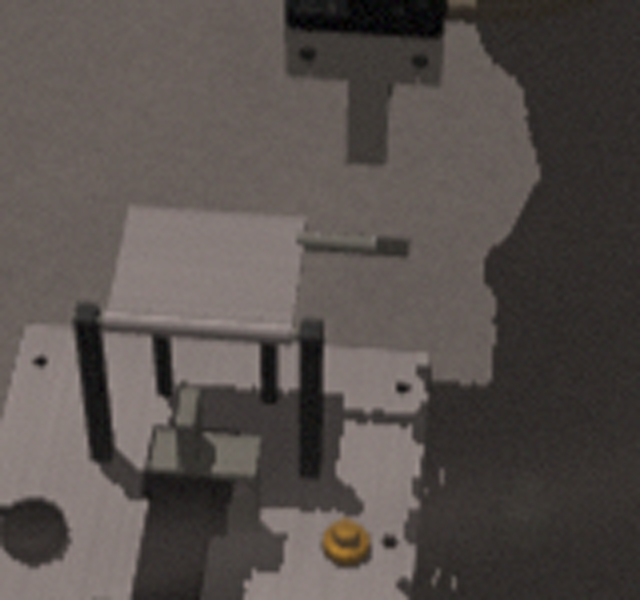

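View pics/w9.png

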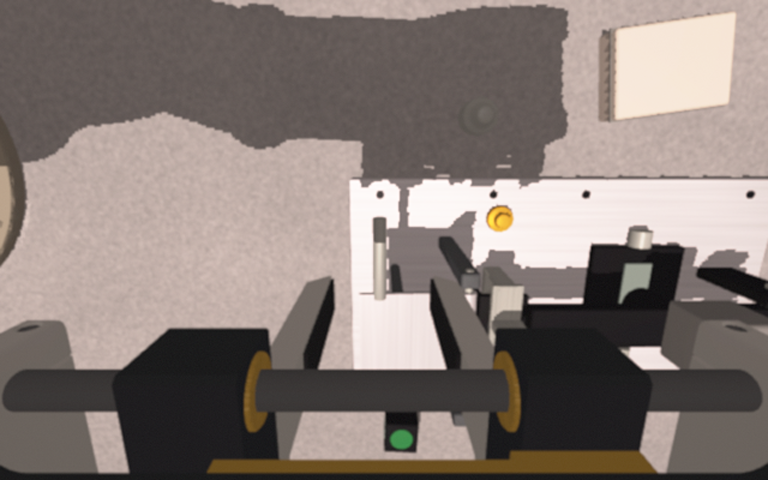

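apply_moves --rows '[{"jaw": 0.5,"travel": [-0.082,0.11,0.03],"twist": [0,0,90]},{"jaw": 0.5,"travel": [-0.082,0.11,0.03],"twist": [0,0,90]},{"jaw": 0.5,"travel": [-0.082,0.11,0.03],"twist": [0,0,90]},{"jaw": 0.5,"travel": [-0.082,0.11,0.03],"twist": [0,0,90]},{"jaw": 0.5,"travel": [-0.082,0.11,0.03],"twist": [0,0,90]},{"jaw": 0.5,"travel": [-0.082,0.11,0.03],"twist": [0,0,90]},{"jaw": 0.5,"travel": [-0.082,0.11,0.03],"twist": [0,0,90]},{"jaw": 0.5,"travel": [-0.082,0.11,0.03],"twist": [0,0,90]}]'

```text
time_s: 10.2
ee_pos: [0.6075, -0.103, 0.1541]
ee_rot: [-179.9, 0.1, 23.7]
contact_force: [0.5, 0.5, -0.3]
finger_gap: 0.502
```

Run:
```python
from h import *
st=status.get_state();print(grasp(),st["joint_vel"].round(1),st["qpos"].round(0))
syncc(); print(plan([0,0,165],0))
```

```text
(array([-1.39116606e-01,  6.76362863e-01,  1.93062003e+02]), array([-1.79913884e+02,  1.35737585e-01,  2.09502730e+01])) [-12.7  -1.4  16.4   0.9  -6.8  -1.1 -79.4] [ 13.  21. -12. 101.   5.  59. -67.]
(array([0.    , 0.0008, 0.0281]), array([-0.06,  0.15, 20.95]))
```

apply_moves --rows '[{"jaw": 0.5,"travel": [0,0,0],"twist": [0,0,19]},{"jaw": 0.5,"travel": [0,0,0],"twist": [0,0,19]},{"jaw": 0.5,"travel": [0,0,0],"twist": [0,0,19]},{"jaw": 0.5,"travel": [0,0,0],"twist": [0,0,19]}]'

```text
time_s: 10.6
ee_pos: [0.6079, -0.1029, 0.1547]
ee_rot: [-180.0, 0.1, 5.2]
contact_force: [-0.1, 0.4, -0.4]
finger_gap: 0.498
```

Run:
```python
from h import *
w=show("wrist","pics/w10.png",None,1.2)
s=show("scene","pics/s10.png",(230,100,390,250),4)
st=status.get_state();print(grasp(),st["joint_vel"].round(1),st["qpos"].round(0))
syncc(); print(plan([0,0,165],0));q=pose()
print((proj(w,S2W(q,[[x,y,113] for x in(-13,13) for y in (-5,5)]))*1.2).round(0).tolist())
print(((proj(s,S2W(q,[[x,y,113] for x in(-13,13) for y in (-5,5)]))-[230,100])*4).round(0).tolist())
```

```text
(array([  0.38901846,   0.6008701 , 194.16814997]), array([-1.79986777e+02,  5.21469013e-02,  2.50372125e+00])) [ 0.2 -0.2 -0.1 -0.2  0.1 -0.  -0.5] [ 11.  21.  -9. 101.   4.  58. -84.]
(array([-0.0004,  0.0006,  0.0292]), array([-0.01,  0.05,  2.5 ]))
[[390.0, 278.0], [375.0, 277.0], [392.0, 239.0], [377.0, 239.0]]
[[179.0, 383.0], [198.0, 384.0], [172.0, 422.0], [192.0, 424.0]]
```

View pics/s10.png

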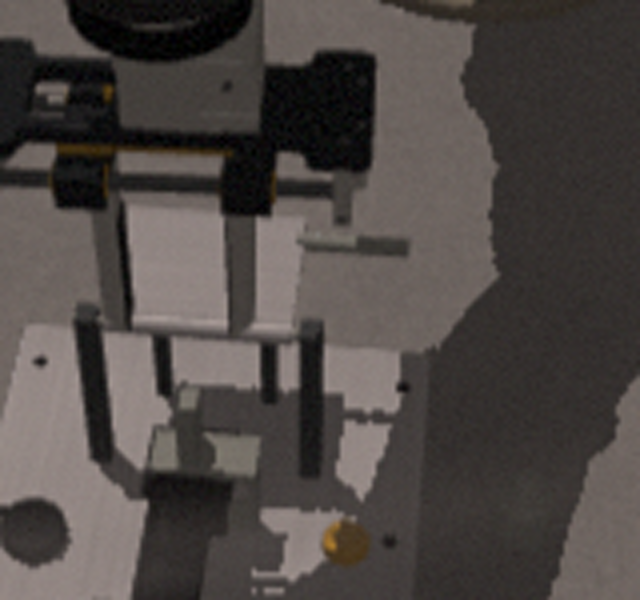

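View pics/w10.png

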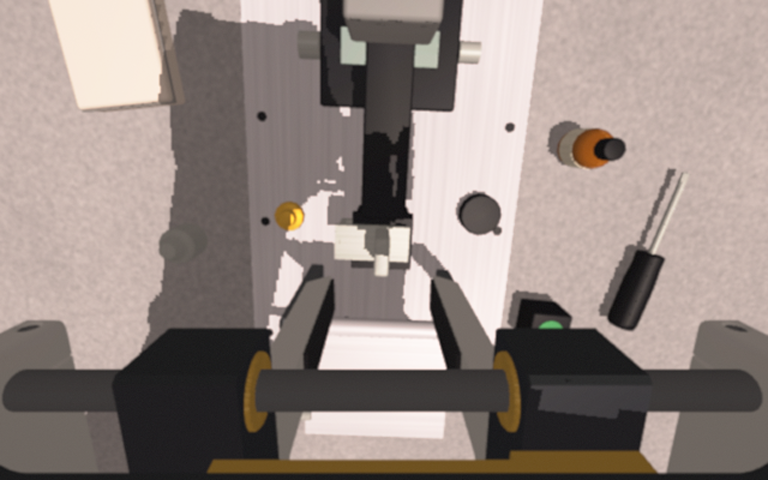

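apply_moves --rows '[{"jaw": 0.5,"travel": [-0.0005,0.0005,0.04],"twist": [0,0,2.5]},{"jaw": 0.5,"travel": [-0.0005,0.0005,0.07],"twist": [0,0,2.5]},{"jaw": 0.5,"travel": [-0.0005,0.0005,0.085],"twist": [0,0,2.5]},{"jaw": 0.5,"travel": [-0.0005,0.0005,0.093],"twist": [0,0,2.5]},{"jaw": 0.5,"travel": [-0.0005,0.0005,0.093],"twist": [0,0,2.5]}]'

```text
time_s: 11.2
ee_pos: [0.6078, -0.1037, 0.0624]
ee_rot: [-180.0, 0.0, 2.6]
contact_force: [-0.3, -0.2, 0.3]
finger_gap: 0.504
```

Run:
```python
from h import *
w=show("wrist","pics/w11.png",None,1.2)
s=show("scene","pics/s11.png",(230,140,390,290),4)
commit([-.0005,.0005,.093],[0,0,2.5])
st=status.get_state();print(grasp(),st["joint_vel"].round(1),st["qpos"].round(0),st["contact_force"])
```

```text
(array([  0.88635036,  -0.13830361, 102.82276317]), array([ 1.79994296e+02, -8.05294571e-02, -1.82304898e-01])) [-0.1 -0.6  0.1 -0.2 -0.  -0.1 -0.2] [ 10.  27.  -8. 105.   5.  48. -88.] [-0.1188494  -0.30371111 -0.04019059]
```

View pics/s11.png

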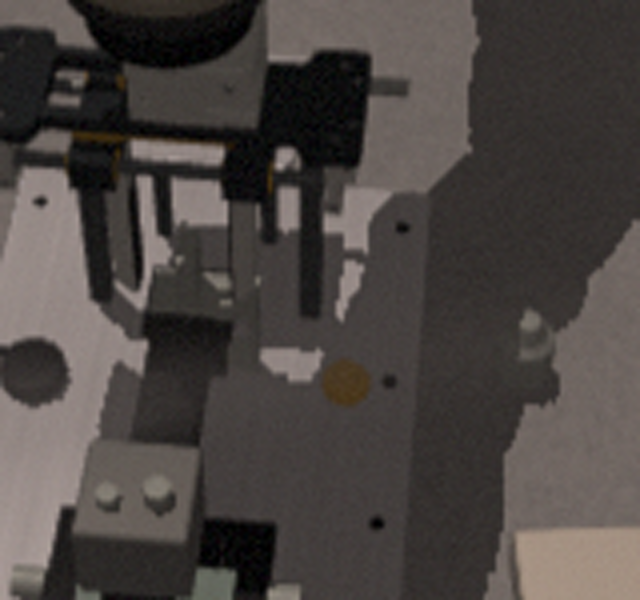

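View pics/w11.png

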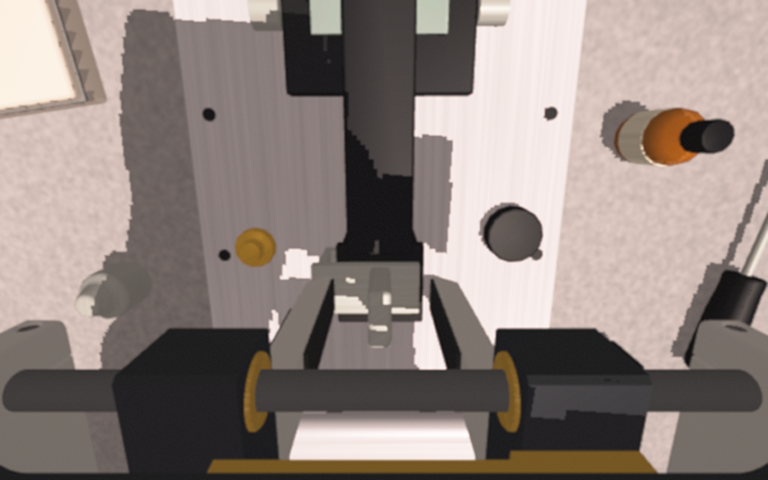

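apply_moves --rows '[{"jaw": 0.8,"travel": [0,0,0.001],"twist": [0,0,0]},{"jaw": 1,"travel": [0,0,0.001],"twist": [0,0,0]},{"jaw": 1,"travel": [0,0,0.001],"twist": [0,0,0]},{"jaw": 1,"travel": [0,0,0.001],"twist": [0,0,0]},{"jaw": 1,"travel": [0,0,0.001],"twist": [0,0,0]},{"jaw": 1,"travel": [0,0,0.001],"twist": [0,0,0]},{"jaw": 1,"travel": [0,0,0.001],"twist": [0,0,0]}]' --newtons 40

```text
time_s: 12.0
ee_pos: [0.608, -0.1029, 0.0619]
ee_rot: [-180.0, -0.0, 2.5]
contact_force: [-1.2, 5.2, 4.0]
finger_gap: 0.106
```

Run:
```python
from h import *
commit([0,0,.001],[0,0,0])
p,r=loadc();st=status.get_state();print(p,st["ee_pos"]);print(grasp(),st["finger_gap"],st["contact_force"])
```

```text
[ 0.60754928 -0.10363261  0.06116855] [ 0.60799259 -0.10288641  0.06188621]
(array([  0.26381188,   0.79933127, 100.88619939]), array([-1.79955987e+02, -4.80782508e-03, -1.68923405e-01])) 0.10593917103593076 [-1.20980512  5.23693139  3.95169807]
```

apply_moves --rows '[{"jaw": 1,"travel": [0,-0.004,0],"twist": [0,0,0]},{"jaw": 1,"travel": [0,-0.008,0],"twist": [0,0,0]},{"jaw": 1,"travel": [0,-0.012,0],"twist": [0,0,0]},{"jaw": 1,"travel": [0,-0.016,0],"twist": [0,0,0]},{"jaw": 1,"travel": [0,-0.018,0],"twist": [0,0,0]},{"jaw": 1,"travel": [0,-0.018,0],"twist": [0,0,0]}]'

```text
time_s: 12.6
ee_pos: [0.6072, -0.0866, 0.0619]
ee_rot: [179.9, -0.0, 2.5]
contact_force: [1.0, -6.3, 3.7]
finger_gap: 0.105
```

Run:
```python
from h import *
commit([0,-.018,0],[0,0,0])
w=show("wrist","pics/w12.png",None,1.2)
p,r=loadc();st=status.get_state();print(p,st["ee_pos"]);print(grasp(),st["finger_gap"],st["contact_force"])
```

```text
[ 0.60669697 -0.0856528   0.06117198] [ 0.60715913 -0.08657462  0.06185989]
(array([  0.20008674,  17.20353573, 100.8598638 ]), array([ 1.79939365e+02, -8.87299237e-03, -2.41910357e-01])) 0.10618333758712636 [ 0.0123136  -6.58729479  4.04081371]
```

View pics/w12.png

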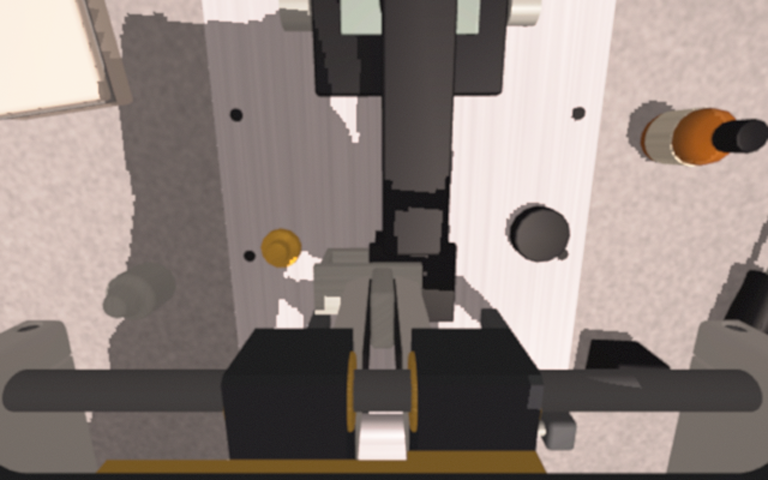

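apply_moves --rows '[{"jaw": 1,"travel": [0,-0.001,0],"twist": [0,0,0]},{"jaw": 1,"travel": [0,-0.001,0],"twist": [0,0,0]},{"jaw": 1,"travel": [-0.0003,-0.001,-0.008],"twist": [0,-2,0]},{"jaw": 1,"travel": [-0.0003,-0.001,-0.016],"twist": [0,-4,0]}]'

```text
time_s: 13.05
ee_pos: [0.6067, -0.0865, 0.0778]
ee_rot: [179.9, 4.1, 2.4]
contact_force: [2.7, -9.6, -3.8]
finger_gap: 0.105
```

Run:
```python
from h import *
commit([-.0003,-.001,-.016],[0,-4,0])
w=show("wrist","pics/w13.png",None,1.2)
p,r=loadc();st=status.get_state();print(p,st["ee_pos"]);print(grasp(),st["finger_gap"],st["contact_force"])
for th in range(4,17,2):
    t=np.radians(th); print(th,plan([230-230*np.cos(t)+26*np.sin(t),18,75+230*np.sin(t)+26*np.cos(t)],0,th))
```

```text
[ 0.60636479 -0.08467048  0.07717244] [ 0.60705165 -0.08641585  0.07879373]
(array([  2.96192369,  17.38860305, 117.68897482]), array([179.88848536,   4.19885153,  -0.26519128])) 0.10382559439335512 [ -7.52445059 -10.67664147  -2.31227707]
4 (array([ 0.0001,  0.0011, -0.0009]), array([-0.01,  0.05,  0.  ]))
6 (array([-0.0002,  0.0011, -0.0089]), array([-0.01, -1.95,  0.  ]))
8 (array([-0.0003,  0.0011, -0.017 ]), array([-0.01, -3.95,  0.  ]))
10 (array([-0.    ,  0.0011, -0.025 ]), array([-0.01, -5.95,  0.01]))
12 (array([ 0.0005,  0.0011, -0.033 ]), array([-0.01, -7.95,  0.01]))
14 (array([ 0.0013,  0.0011, -0.041 ]), array([-0.01, -9.95,  0.01]))
16 (array([ 0.0024,  0.0011, -0.049 ]), array([-1.000e-02, -1.195e+01,  1.000e-02]))
```

View pics/w13.png

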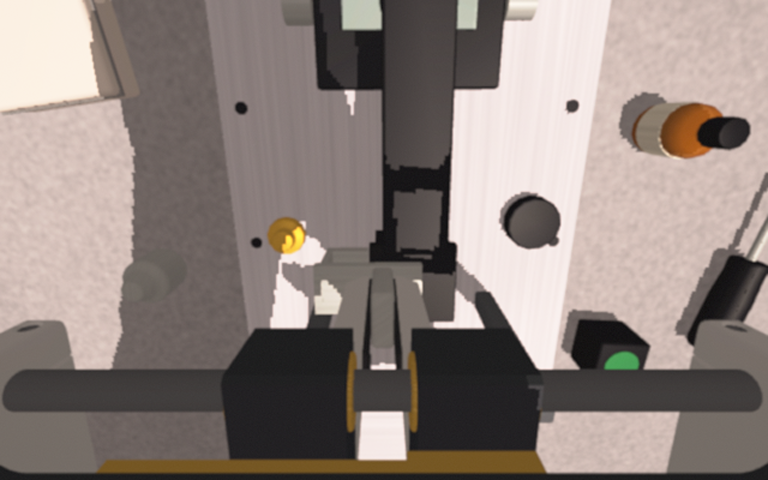

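apply_moves --rows '[{"jaw": 1,"travel": [-0.0002,0,-0.009],"twist": [0,-2,0]},{"jaw": 1,"travel": [-0.0003,0,-0.017],"twist": [0,-4,0]},{"jaw": 1,"travel": [0,0,-0.025],"twist": [0,-6,0]},{"jaw": 1,"travel": [0.0005,0,-0.033],"twist": [0,-8,0]},{"jaw": 1,"travel": [0.0013,0,-0.041],"twist": [0,-10,0]},{"jaw": 1,"travel": [0.0024,0,-0.049],"twist": [0,-12,0]},{"jaw": 1,"travel": [0.0024,0,-0.049],"twist": [0,-12,0]},{"jaw": 1,"travel": [0.0024,0,-0.049],"twist": [0,-12,0]}]'

```text
time_s: 13.9
ee_pos: [0.6123, -0.0862, 0.1257]
ee_rot: [179.9, 16.1, 2.4]
contact_force: [1.3, -10.3, -3.1]
finger_gap: 0.105
```

Run:
```python
from h import *
commit([.0024,0,-.049],[0,-12,0])
w=show("wrist","pics/w14.png",None,1.2)
s=show("scene","pics/s14.png",None,1.25);show("scene","pics/s14c.png",(230,120,390,270),4)
p,r=loadc();st=status.get_state();print(p,st["ee_pos"]);print(grasp(),st["finger_gap"],st["contact_force"],st["joint_vel"].round(2))
```

```text
[ 0.61221567 -0.08440243  0.1258803 ] [ 0.61235714 -0.08618009  0.12577045]
(array([ 16.19171395,  17.34684943, 163.25244477]), array([179.86687533,  16.03784082,  -0.28874991])) 0.10121176453346262 [ 1.07563623 -9.90412479 -3.7712026 ] [ 0.03 -0.05 -0.01  0.    0.04 -0.01  0.12]
```

View pics/s14.png

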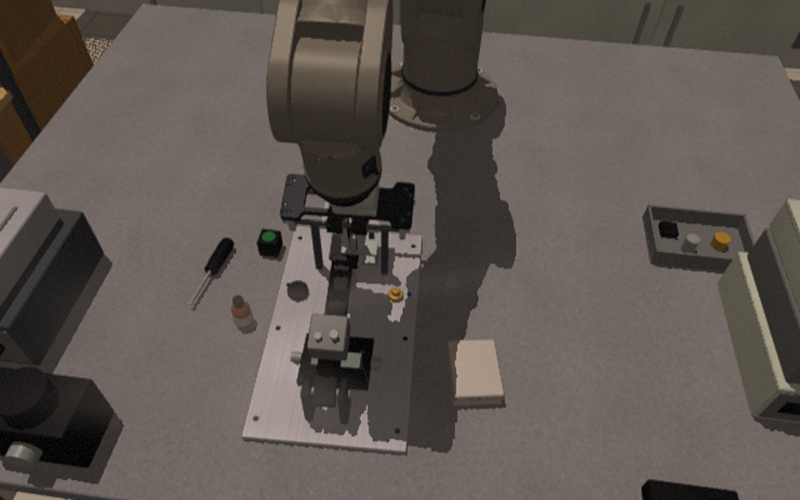

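View pics/w14.png

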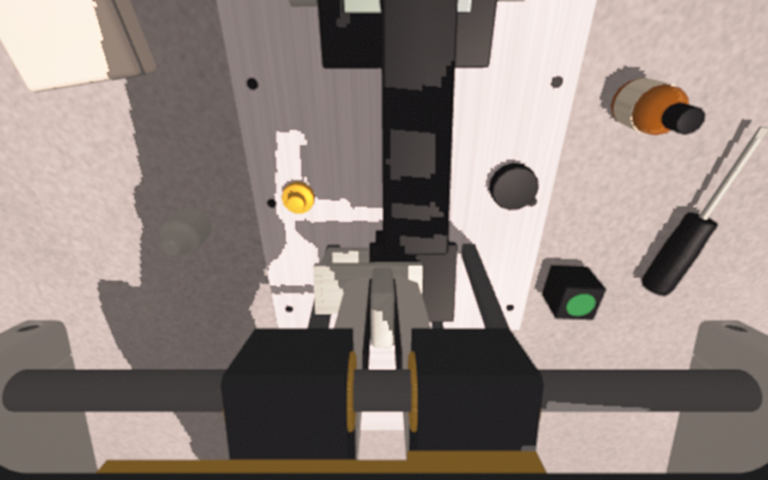

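View pics/s14c.png

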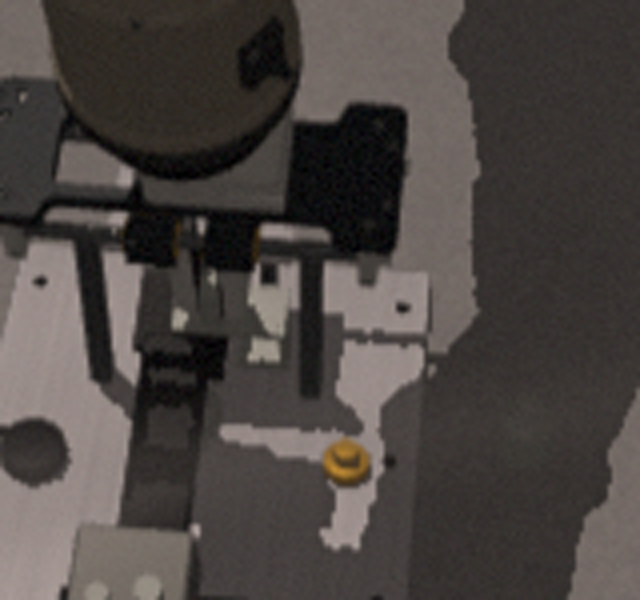

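apply_moves --rows '[{"jaw": 1,"travel": [0,0,0],"twist": [0,0,0]},{"jaw": 1,"travel": [0,0,0],"twist": [0,0,0]},{"jaw": 1,"travel": [0,0,0],"twist": [0,0,0]},{"jaw": 1,"travel": [0,0,0],"twist": [0,0,0]},{"jaw": 1,"travel": [0,0,0],"twist": [0,0,0]},{"jaw": 1,"travel": [0,0,0],"twist": [0,0,0]},{"jaw": 1,"travel": [0,0,0],"twist": [0,0,0]},{"jaw": 1,"travel": [0,0,0],"twist": [0,0,0]}]'

```text
time_s: 14.85
ee_pos: [0.6124, -0.0862, 0.1258]
ee_rot: [179.9, 16.0, 2.4]
contact_force: [1.1, -10.1, -3.9]
finger_gap: 0.104
```

Run:
```python
from h import *
w=show("wrist","pics/w15.png",None,1.2);show("top","pics/t15.png",(270,80,440,260),3.2)
a=cv2.imread("pics/w14.png").astype(int);b=cv2.imread("pics/w15.png").astype(int);print(abs(a-b).mean())
st=status.get_state();print(grasp(),st["finger_gap"],st["contact_force"],st["joint_vel"].round(2))
q=pose();s=get_image("scene")
for a in (2.9,3.1): print(((proj(s,S2W(q,[flap(a,80,-48,-2),flap(a,80,48,-2),flap(a,65,104)]))-[230,120])*4).round(0).tolist())
```

```text
0.8707709418402778
(array([ 16.19354404,  17.32288362, 163.27919454]), array([179.86615471,  16.03286161,  -0.29185546])) 0.10258940142123019 [ 1.86292557 -8.43751382 -4.85678553] [-0.02 -0.08  0.07  0.04 -0.01  0.03 -0.06]
[[124.0, 106.0], [304.0, 118.0], [407.0, 152.0]]
[[127.0, 124.0], [304.0, 136.0], [407.0, 167.0]]
```

View pics/t15.png

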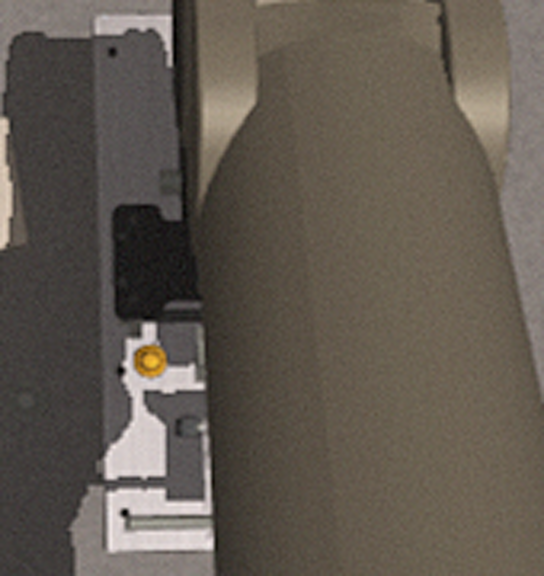

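```bash
python3 -c "
from cell import ctrl; print(ctrl.job_done())"
```

```text
the job is handed in; nothing more can be done
None
```

The job is handed in at about 15 s. The guard flap is turned over, the latch is held at its stop, and the camera arm is off its ball, held by the tab.

- **Guard flap:** I turned it over by its rod and pressed it onto its stop. The force rose to about 19 N there. Pictures taken after I let go fit an angle of about 3.1 rad, and the top view at the end still shows the rod on the far side.
- **Latch:** I pinched the tab at 40 N and pulled it about 16.5 mm to the side. Pulling 1 mm more moved it only about 0.2 mm and raised the force from 6.6 to about 10 N, so it is at the stop.
- **Lift:** I swung the arm up about 16° on its arc, which puts the socket about 64 mm above the ball. That figure comes from the tool pose, because the ball and socket were hidden from the cameras.
- **Steadiness:** After a further second of holding, the pose, grip opening (about 10 mm) and forces were essentially unchanged.
- **Loose things:** Nothing touched them as far as I could see. The last pictures show them where they were, but I checked this only by eye.

Two things did not go as described:
- **Fingertip position:** My first grasp of the rod closed on nothing. The wrist and scene pictures put the fingertips about 20 mm behind the TCP, not 11 mm ahead as stated. I used that measured offset from then on, and both later grasps worked.
- **Force while turning:** Early in the flap's arc, the rod pushed the tool about 5 mm outward with up to about 19 N. I corrected the arc partway, and the force dropped to a few newtons.

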